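# Set out the clay pots, then lift the cactus with tongs

## Task

Get the bench ready for potting up the cactus: first stand the two loose clay pots upright in the trays, each in the free cell of the row of pots of its own size. Then pick up the steel tongs, close their jaws on the little cactus - too spiny to touch with the fingers - and lift it about ten centimetres clear of its block, finishing with the cactus still held up in the tongs. Leave everything else where it stands.

Things in the scene. Friction and masses are not known exactly. Their poses are not given: they have to be found in the camera images.
- pot_small: the loose small clay flowerpot, empty, plain terracotta, round: 38 mm across the 13 mm high rim collar, 31 mm across the foot, 42 mm high, wall 4 mm, 45 g; stands upright on the bench; origin: centre of its underside, z up
- tray_small: fixed plywood tray for the row of small pots, 76 by 211 by 12 mm high; three cells along its y axis, each 66 mm (x) by 64 mm (y) inside, floor, walls and dividers 5 mm thick; small pots already stand in the middle and +y cells; both trays are alike, only their pots tell which row is which; origin: centre of its underside, z up
- tray_small_free (a point): floor centre of the free cell of the small-pot tray (the cell at the tray's -y end, 67 mm from the tray's centre), 5 mm above the bench
- small_mate1: small clay pot already in its row, middle cell; same size as the loose small one; to be left alone; origin: centre of its underside, z up
- small_mate2: small clay pot already in its row, +y end cell; same size as the loose small one; to be left alone; origin: centre of its underside, z up
- pot_large: the loose large clay flowerpot, empty, plain terracotta, round: 54 mm across the 17 mm high rim collar, 44 mm across the foot, 58 mm high, wall 4 mm, 100 g; stands upright on the bench; origin: centre of its underside, z up
- tray_large: fixed plywood tray for the row of large pots, 76 by 211 by 12 mm high; three cells along its y axis, each 66 mm (x) by 64 mm (y) inside, floor, walls and dividers 5 mm thick; large pots already stand in the middle and +y cells; both trays are alike, only their pots tell which row is which; origin: centre of its underside, z up
- tray_large_free (a point): floor centre of the free cell of the large-pot tray (the cell at the tray's -y end, 67 mm from the tray's centre), 5 mm above the bench
- large_mate1: large clay pot already in its row, middle cell; same size as the loose large one; to be left alone; origin: centre of its underside, z up
- large_mate2: large clay pot already in its row, +y end cell; same size as the loose large one; to be left alone; origin: centre of its underside, z up
- tongs: stainless spring tongs, 180 mm long, 120 g, lying on the rest with both arms in one level plane; x runs from the pivot end to the jaws, z up; origin on the centre line between the thumb plates, 60 mm ahead of the pivots, at the height of the underside (35 mm above the bench). Hub 26 mm wide at x = -75 to -53 mm; arms 16 mm high
- tongs_jaws (a point): centre between the jaws, 90 mm ahead of the tongs' origin along x, 9 mm above the underside; jaws: upright flat pads 26 mm long in x, 18 mm high (z 0 to 18), 62 mm apart inside and 72 mm over their outsides when open
- tongs_left: arm on the tongs' +y side, origin at its pivot. Each arm has a flat upright thumb plate at tongs x = -22 to +22 mm, 24 mm high (z 0 to 24), to be squeezed across y from above, best in the middle; over both plates 42 mm when open (44 mm at their front ends), about 31 mm when the jaws are closed on the cactus, 21 mm fully shut
- tongs_right: arm on the tongs' -y side, like the left one; the arms move together. They spring open: squeezing the plates takes about 6 N to start and 9 N to reach the cactus; 20 N or more holds it firmly. Squeezing with under 6 N, or only 1 to 3 mm in, carries the tongs with the jaws still open
- rest: fixed wooden rest under the tongs: base 150 by 50 by 10 mm and two crossbars, tops 35 mm above the bench, 12 mm thick, at x = -60 mm (50 mm wide) and x = +62 mm (86 mm wide); between them nothing is higher than 10 mm; axes as the tongs', origin: centre of its underside, z up
- cactus: small bare green barrel cactus with short pale spines, 34 mm across from 10 to 30 mm above its flat 29 mm foot, 44 mm high, 50 g, standing upright on the block; origin: centre of its underside, z up
- cactus_mid (a point): centre of the cactus 20 mm above its foot (50 mm above the bench at the start): where the jaws should close
- block: fixed round wooden offcut under the cactus, 72 mm across, 30 mm high; origin: centre of its underside, z up
- blue_pot: blue glazed pot, 116 mm across, 85 mm high, behind; to be left alone; origin: centre of its underside, z up
- sprayer: trigger sprayer with lever, 76 mm across, 196 mm high, behind; to be left alone; origin: centre of its underside, z up
- rake: three-tined steel hand rake with wooden handle, 260 mm long and 80 mm across the tines, lying, up to 26 mm high; origin under its middle, x towards the tines; to be left alone
- tamper: wooden tamper, standing, 60 mm across, 80 mm high; to be left alone; origin: centre of its underside, z up
- cloche: small glass cloche with knob, 112 mm across, 135 mm high, behind; to be left alone; origin: centre of its underside, z up
- dibber: pointed wooden dibber, 178 mm long, 32 mm thick, lying with its point at the origin and its handle along +x; to be left alone
Not all that is in view belongs to the job. Leave any purple look-alike of the tray_large alone. Leave any black look-alike of the block alone.

How it is judged (in metres and radians):
On the way, in this order (a step that is already met when the one before it is completed fails the run):
1. both loose pots stand, released, in the free cells of the rows of their own size (horizontal distance between pot_small and tray_small_free below 0.022 m and z of pot_small in the frame of tray_small between 0.001 and 0.009 m and angle between each of pot_small, pot_large's own z axis and vertical below 0.12 rad and horizontal distance between pot_large and tray_large_free below 0.022 m and z of pot_large in the frame of tray_large between 0.001 and 0.009 m and contact force between each of pot_small, pot_large and the fingers below 0.2 N), for 0.2 s.
2. the tongs are gripped and lifted off their rest (contact force between tongs and the fingers above 1 N and contact force between tongs and rest below 0.05 N and height (world z) of tongs above 0.045 m), for 0.2 s.
At the end, for the whole second after the job is handed in: Each loose pot upright, released, in its own size's free cell (22 mm); cactus foot over 100 mm above the bench, pinched by both jaws (0.3 N each) within 30 mm of their centre, still, carried by nothing else; tongs held by the fingers alone (all of step 1 and height (world z) of cactus above 0.1 m and linear speed of cactus below 0.04 m/s and contact force between cactus and tongs_left above 0.3 N and contact force between cactus and tongs_right above 0.3 N and distance between cactus_mid and tongs_jaws below 0.03 m and contact force between tongs and the fingers above 1 N and contact force between cactus and the arm below 0.2 N and contact force between each of cactus, tongs and block below 0.05 N and contact force between tongs and rest below 0.05 N and height (world z) of tongs above 0.09 m); the arm keeps its last pose, push and grip.
It fails at once if the gripper or arm touches the cactus (contact force between cactus and the arm above 0.5 N).
It fails at once if the fingers touch the cactus (contact force between cactus and the fingers above 0.5 N).
It fails at once if a bystander is shoved more than 30 mm (distance of any of blue_pot, sprayer, rake, tamper, cloche, dibber from where it was at the start of the episode above 0.03 m).
It fails at once if a pot already in its row is shoved more than 20 mm or tipped (distance of any of small_mate1, small_mate2, large_mate1, large_mate2 from where it was at the start of the episode above 0.02 m or angle between any of small_mate1, small_mate2, large_mate1, large_mate2's own z axis and vertical above 0.3 rad).
It also fails if it takes over 67 s, if anything falls off the work surface, if the arm or the gripper's body presses on something with over 40 N, if the wrist force passes 120 N, or if a joint passes its speed limit or range.

## Robot

A 7-joint arm with a two-finger parallel gripper is mounted at the origin on the work surface. World frame = base frame: x ahead of the robot, y to its left, z up, the work surface at z = 0. Lengths are in m, angles in degrees, forces in N, time in s.
With the tool pointing down it reaches from about 0.425 to 0.95 m from the base axis. Payload 4.7 kg.
Tool frame: the origin (TCP) lies at the centre of the arm's flange, where the gripper is bolted on; the fingertips stand 182 mm ahead of it and the grasp point (between the pads) lies 164 mm ahead of it (grasp_offset is the z of the grasp point in the tool frame, in m); z points along the fingers, y is the direction in which the jaws open and shut (so a half turn about z gives the same grasp; the last joint's range is limited). The gripper opens to 87 mm and grips with 3 to 60 N. Pads are 19 mm wide; open, the fingers measure 117 mm over their backs; the gripper's body (75 mm by 190 mm) begins 51 mm behind the grasp point.
Start: joints at [-66.801, 26.849, -2.785, 87.806, 1.381, 65.374, -4.715], TCP at [0.284, 0.612, 0.405] pointing down, gripper open.
Joint ranges: [-148.3, 148.3], [-19.14, 114.17], [-79.39, 73.82], [5.75, 140.21], [-59.74, 239.74], [12.07, 113.84], [-152.46, 152.46]. Speed limits (degrees/s): [147.25, 147.25, 180, 180, 180, 180, 180].

## Interface

Orientations are given as [roll, pitch, yaw] about the fixed x, y, z axes, in that order (R = Rz(yaw) Ry(pitch) Rx(roll)).
In Python, from cell import * gives the robot as it stands. Calls block until the motion is done:
- move_to(position, orientation): joint-space move of the TCP to a pose.
- movel(position, velocity=0.15, rotation=None): straight line of the TCP; rotation=None keeps the orientation; velocity is the mean speed in m/s.
- set_joints(angles): joint-space move.
- command_gripper(opening): opening from 0.0 (shut) to 1.0 (fully open); the grip force is fixed at half the most; returns when the fingers have stopped.
- pause(seconds).
- inverse_kinematics(position, orientation): joint angles nearest the present ones, or None.
- observe(): the state.
- snapshot(name): name is "scene" or "side" or "wrist"; returns a dict with "color" (384x512x3 uint8, red, green, blue), "depth" (384x512 float32, m along the optical axis (not along the pixel's ray), 0 where there is no reading), "fovy" (degrees; the focal length in pixels is half the picture's height over the tangent of half this angle, whatever the lens; pixels are square), "cx", "cy" (the principal point, pixels), "R" (3x3) and "t" (3): a world point X has camera coordinates R X + t. Camera axes: x right, y down, z forward; pixel columns grow to the right and rows downward; lengths in m; the calibration is good to about 2 mm. A picture is of the moment at which its call begins.
A pose or a line that the arm cannot do raises IKError and nothing moves.
- job_done(): hands the job in, once; it reports no verdict.
Trained networks look in a picture, given as the dict that the camera call returned (one of the last four; its "shot" number tells which), for a name from the list of things; names that differ only in an ending like _2 or _b are one class to them, and where a whole thing is asked for, a point or a joint stands for the part that bears it (a point fixed in the world has none). Each returns a list of dicts, best first, with "conf" (0 to 1); they miss things now and then, are a little off and sometimes report something else, mostly with a low value. They report only what shows in the picture. A call takes as long as a camera call. They do not tell look-alikes from the thing itself.
- find_in(label, picture): "at" ([x, y, z] in m, in world coordinates, good to about 4 mm: the middle of the surface that is visible of it).
- cut_out(label, picture): "mask" (384x512 bool, what is visible of it).
The state is a dict: "time": time; "joints": joint angles; "qd": joint speeds; "joint_efforts": joint torques, N m; "ee_pos": TCP position; "tool_rot": TCP orientation; "ft_force": force on the tool from outside, world axes, zero at the start; "ft_torque": the same for the moment, N m; "opening": opening from 0.0 (shut) to 1.0 (fully open).
Only numpy, scipy, OpenCV 4.12 (cv2) and the standard library are available. Lean on these libraries where they do the work, as an engineer would, in place of code of your own. Each camera call takes 0.05 s, during which the arm holds its last target.

## Working session

There is one attempt and no reset: what is moved stays moved. The work goes in short steps, each a Python script; the robot and the scene stay as the last script left them, time stands still between calls to the robot, and variables do not carry over. Pictures are saved under pics/ and viewed, and the job is handed in when it is done.

```bash
ls; mkdir -p pics
python3 - <<'E'
from cell import *
import cv2
o=observe();print(o['time'],o['ee_pos'],o['tool_rot'],o['opening'])
for n in ["scene","side","wrist"]:
    p=snapshot(n);cv2.imwrite(f"pics/a_{n}.png",p["color"][:,:,::-1]);print(n,p['fovy'],p['t'],(-p['R'].T@p['t']) )
E
```

```text
pics
0.0 [0.28361099 0.61226464 0.40369324] [-1.79888270e+02  5.05759239e-03  1.55146166e+02] 0.999539919951628
scene 55.46438852796495 [-0.05565016 -0.36165704  1.40728046] [ 1.16068134 -0.04900669  0.87449884]
side 52.15209435561467 [-0.50678832  0.08764795  1.34518269] [ 0.39190673 -0.8779829   1.07218849]
wrist 59.24158061573286 [-0.6737342  -0.03453255  0.3910738 ] [0.21279845 0.64451108 0.38388965]
```

View pics/a_scene.png

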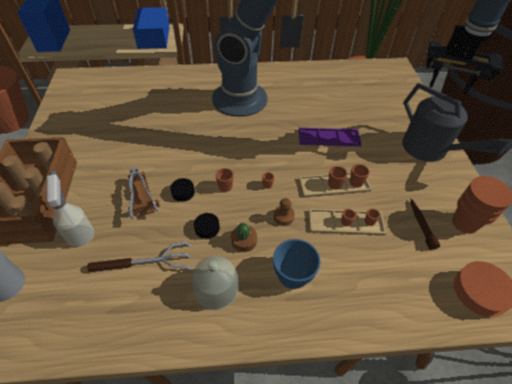

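View pics/a_side.png

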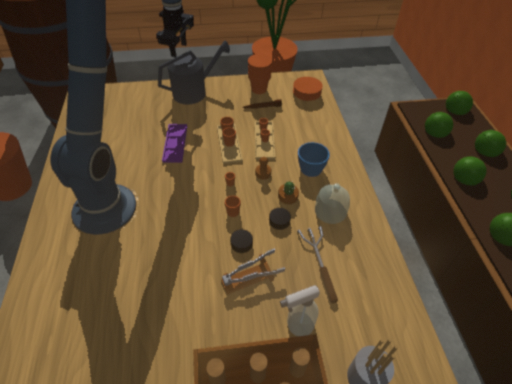

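View pics/a_wrist.png

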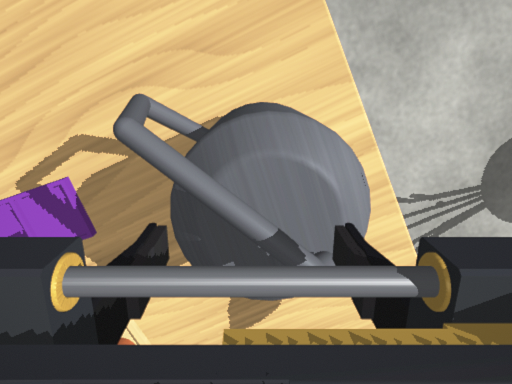

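The scene view shows:
- Loose large pot at (224,179) and loose small pot at (268,180).
- Trays: the large-pot row at (336,183) with its free cell at about (310,187), and the small-pot row at (346,220) with its free cell at about (322,222). The purple look-alike is at (330,137).
- Tongs at (141,195), with the jaws opening towards +x.
- Cactus on its brown block at (243,236). The black look-alikes are at (182,190) and (207,225), and the tamper is at (284,210).

Next I'll measure these.

```bash
cat > h.py <<'E'
from cell import *
import numpy as np, cv2
def cloud(p):
    d=p["depth"];h,w=d.shape;f=h/2/np.tan(np.radians(p["fovy"])/2)
    u,v=np.meshgrid(np.arange(w),np.arange(h))
    C=np.stack([(u-p["cx"])*d/f,(v-p["cy"])*d/f,d],-1)
    W=(C-p["t"])@p["R"]
    W[d<=0]=np.nan
    return W
def pix(p,X):
    c=p["R"]@np.asarray(X)+p["t"];f=384/2/np.tan(np.radians(p["fovy"])/2)
    return c[0]/c[2]*f+p["cx"],c[1]/c[2]*f+p["cy"]
E
python3 - <<'E'
from h import *
for n in ["scene","side"]:
    p=snapshot(n);W=cloud(p)
    np.savez(f"{n}.npz",**{k:p[k] for k in ("color","depth","fovy","cx","cy","R","t")})
    for l in ["pot_small","pot_large","tray_small","tray_large","tongs","cactus","block","rest","tamper","rake","cloche","blue_pot"]:
        for r in cut_out(l,p)[:5]:
            m=r["mask"];P=W[m];P=P[~np.isnan(P[:,0])]
            if len(P)==0: continue
            uv=np.argwhere(m).mean(0)[::-1]
            print(n,l,round(r["conf"],2),"px",uv.round(),m.sum(),"lo",np.percentile(P,3,0).round(3),"hi",np.percentile(P,97,0).round(3))
E
```

```text
scene pot_small 0.73 px [267. 180.] 188 lo [ 0.422  0.045 -0.001] hi [0.457 0.08  0.043]
scene pot_large 0.6 px [224. 179.] 373 lo [ 0.412 -0.093  0.   ] hi [ 0.463 -0.044  0.059]
scene pot_large 0.47 px [358. 175.] 379 lo [0.424 0.314 0.006] hi [0.478 0.362 0.063]
scene tray_small 0.91 px [343. 223.] 1359 lo [0.555 0.173 0.002] hi [0.64  0.374 0.014]
scene tray_large 0.75 px [328. 186.] 960 lo [0.418 0.167 0.001] hi [0.494 0.371 0.013]
scene tray_large 0.63 px [329. 137.] 1073 lo [0.199 0.198 0.001] hi [0.285 0.397 0.013]
scene tongs 0.76 px [137. 190.] 295 lo [ 0.389 -0.349  0.005] hi [ 0.562 -0.264  0.06 ]
scene tongs 0.48 px [343. 223.] 1462 lo [0.553 0.173 0.001] hi [0.64  0.375 0.014]
scene cactus 0.75 px [242. 230.] 192 lo [ 0.575 -0.043 -0.001] hi [ 0.652 -0.011  0.074]
scene block 0.88 px [206. 226.] 557 lo [ 0.559 -0.155  0.005] hi [ 0.623 -0.094  0.033]
scene block 0.88 px [182. 189.] 449 lo [ 0.426 -0.228  0.008] hi [ 0.488 -0.166  0.033]
scene block 0.72 px [244. 241.] 424 lo [ 0.618 -0.056  0.003] hi [0.671 0.009 0.033]
scene rest 0.71 px [141. 196.] 788 lo [ 0.397 -0.3
[... 1736 characters left out ...]
1] hi [ 0.525 -0.283  0.037]
side rest 0.45 px [313. 158.] 915 lo [0.695 0.042 0.001] hi [0.8   0.153 0.087]
side rest 0.34 px [264. 144.] 506 lo [0.55  0.171 0.001] hi [0.634 0.367 0.015]
side tamper 0.69 px [263. 169.] 272 lo [0.537 0.066 0.001] hi [0.588 0.116 0.08 ]
side rake 0.7 px [324. 275.] 395 lo [ 0.664 -0.429  0.011] hi [ 0.698 -0.229  0.026]
side cloche 0.75 px [332. 204.] 1129 lo [ 0.716 -0.157  0.004] hi [ 0.809 -0.074  0.117]
side cloche 0.53 px [264. 104.] 210 lo [0.542 0.473 0.003] hi [0.696 0.5   0.032]
side blue_pot 0.98 px [312. 158.] 897 lo [0.694 0.042 0.003] hi [0.796 0.151 0.087]
side blue_pot 0.6 px [332. 204.] 1151 lo [ 0.716 -0.157  0.002] hi [ 0.811 -0.073  0.116]
```

```bash
python3 - <<'E'
from h import *
from scipy.optimize import least_squares
A=[]
for n in ["scene","side"]:
    p=np.load(n+".npz");A.append((n,cloud(p).reshape(-1,3),p["color"].reshape(-1,3).astype(int)))
def near(W,c,r,z0,z1): return W[(np.hypot(W[:,0]-c[0],W[:,1]-c[1])<r)&(W[:,2]>z0)&(W[:,2]<z1)]
def circ(P,c,R):
    return least_squares(lambda q:np.hypot(P[:,0]-q[0],P[:,1]-q[1])-R,c,loss="soft_l1",f_scale=.002).x
for l,c,R,z0,z1 in [("ps",(.44,.062),.019,.031,.040),("pl",(.437,-.069),.027,.043,.056),("cactus",(.632,-.03),.017,.045,.058),("block",(.635,-.025),.036,.005,.025),
   ("sm1",(.6,.27),.019,.036,.045),("sm2",(.59,.34),.019,.036,.045),("lm1",(.45,.27),.027,.048,.061),("lm2",(.45,.338),.027,.048,.061)]:
    for n,W,C in A:
        P=near(W,c,R+.02,z0,z1)
        # outer pts only: convex hull style - iterate on centre
        c0=c
        for _ in range(4):
            r=np.hypot(P[:,0]-c0[0],P[:,1]-c0[1]);Q=P[r>R-.003] if len(P) else P
            if len(Q)<5: break
            c0=circ(Q,c0,R)
        rr=np.hypot(Q[:,0]-c0[0],Q[:,1]-c0[1]) if len(Q) else np.array([0])
        top=near(W,c,R+.012,.02,.09)[:,2]
        print(l,n,len(Q),np.round(c0,4),"res",(rr-R).std().round(4),"top",np.percentile(top,98).round(3) if len(top) else None)
for l,c in [("tray_small",(.598,.272)),("tray_large",(.455,.27))]:
    for n,W,C in A+[("both",np.vstack([A[0][1],A[1][1]]),None)]:
        P=W[(abs(W[:,0]-c[0])<.065)&(abs(W[:,1]-c[1])<.125)&(W[:,2]>.009)&(W[:,2]<.015)]
        (x,y),(w,h),a=cv2.minAreaRect((P[:,:2]*1000).astype(np.float32))
        print(l,n,len(P),round(x,1),round(y,1),round(w,1),round(h,1),round(a,2))
for n,W,C in A:
    P=W[(W[:,0]>.36)&(W[:,0]<.6)&(W[:,1]>-.38)&(W[:,1]<-.235)]
    r=P[(P[:,2]>.045)]
    print("tongs>45",n,len(r),r.min(0).round(3),r.max(0).round(3))
    for x in np.arange(.38,.58,.015):
        q=P[(abs(P[:,0]-x)<.006)&(P[:,2]>.04)]
        if len(q): print(round(x,3),len(q),q[:,1].min().round(3),q[:,1].max().round(3),q[:,2].max().round(3))
E
python3 - <<'E'
import cv2
a=cv2.imread("pics/a_scene.png");b=cv2.imread("pics/a_side.png")
def cr(i,x,y,w,h): return cv2.resize(i[y:y+h,x:x+w],(390,290),interpolation=cv2.INTER_CUBIC)
import numpy as np
cv2.imwrite("pics/b1.png",np.vstack([np.hstack([cr(a,105,150,94,70),cr(b,210,235,94,70)]),np.hstack([cr(a,270,150,134,100),cr(a,190,150,120,100)])]))
E
```

```text
ps scene 31 [0.4385 0.0614] res 0.0012 top 0.043
ps side 24 [0.4408 0.06  ] res 0.0012 top 0.045
pl scene 61 [ 0.4361 -0.0696] res 0.0012 top 0.06
pl side 48 [ 0.4368 -0.0692] res 0.0012 top 0.061
cactus scene 35 [ 0.6349 -0.0265] res 0.0012 top 0.074
cactus side 24 [ 0.6351 -0.0265] res 0.0015 top 0.074
block scene 95 [ 0.6347 -0.0236] res 0.0023 top 0.074
block side 77 [ 0.6361 -0.023 ] res 0.004 top 0.074
sm1 scene 32 [0.599  0.2696] res 0.0015 top 0.048
sm1 side 25 [0.5956 0.2721] res 0.0018 top 0.05
sm2 scene 28 [0.5984 0.3399] res 0.0013 top 0.049
sm2 side 24 [0.6016 0.3407] res 0.0016 top 0.05
lm1 scene 67 [0.4544 0.2724] res 0.0054 top 0.065
lm1 side 57 [0.4549 0.272 ] res 0.0059 top 0.065
lm2 scene 82 [0.4509 0.3355] res 0.0053 top 0.063
lm2 side 54 [0.4514 0.3318] res 0.0048 top 0.066
tray_small scene 413 595.0 274.2 212.1 79.6 82.91
tray_small side 163 596.3 274.1 218.8 74.7 82.57
tray_small both 576 595.0 274.1 218.9 79.6 82.91
tray_large scene 295 453.5 270.6 79.8 211.9 2.63
tray_large side 153 453.2 268.7 76.3 213.8 2.78
tray_large both 448 453.5 269.1 79.8 214.9 2.63
t
[... 157 characters left out ...]
-0.347 -0.316 0.053
0.44 10 -0.347 -0.308 0.06
0.455 12 -0.345 -0.301 0.063
0.47 17 -0.343 -0.295 0.061
0.485 13 -0.339 -0.288 0.062
0.5 15 -0.338 -0.28 0.053
0.515 12 -0.336 -0.271 0.052
0.53 14 -0.336 -0.264 0.055
0.545 18 -0.334 -0.259 0.054
0.56 14 -0.332 -0.326 0.056
tongs>45 side 329 [ 0.383 -0.356  0.045] [ 0.565 -0.261  0.063]
0.38 5 -0.343 -0.333 0.053
0.395 45 -0.357 -0.329 0.057
0.41 28 -0.352 -0.324 0.056
0.425 24 -0.351 -0.314 0.055
0.44 32 -0.349 -0.308 0.06
0.455 37 -0.347 -0.301 0.061
0.47 34 -0.343 -0.297 0.061
0.485 26 -0.34 -0.286 0.06
0.5 22 -0.338 -0.281 0.054
0.515 23 -0.339 -0.269 0.057
0.53 25 -0.337 -0.265 0.06
0.545 25 -0.336 -0.261 0.058
0.56 15 -0.333 -0.326 0.057
```

View pics/b1.png

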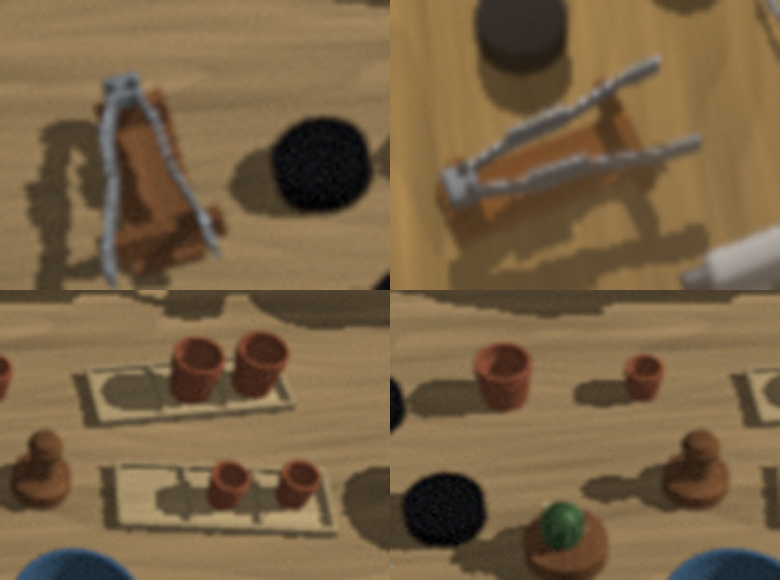

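The crops confirm the choices:
- The two brown pots on the bench, large and small, are the loose ones.
- The plywood trays can be told apart by pot size.
- The cactus sits on the brown block.
- Both pots already in each row are in the middle and +y cells, so the free cells are at the -y ends.

Next I'll check reachability, then move the large pot.

```bash
cat >> h.py <<'E'
G=0.164
def dn(yaw): return [180,0,yaw]
def wrap(y): return (y+180)%360-180
LP=(.4365,-.0694);LT=(.4566,.2026);SP=(.4395,.0607);ST=(.587,.2075)
E
python3 - <<'E'
from h import *
for n,c,z,y in [("LP",LP,.045,90),("LT",LT,.05,92.6),("SP",SP,.035,90),("ST",ST,.04,82.9),("LPup",LP,.13,90),("tongs",(.457,-.3235),.047,16.7),("cact",(.545,-.0265),.053,0),("cact2",(.545,-.0265),.16,0)]:
    for yy in (y,wrap(y+180)):
        q=inverse_kinematics([c[0],c[1],z+G],dn(yy)); print(n,yy,None if q is None else np.round(q,0))
E
```

```text
LP 90 [-22.  25.  32. 130. -26.  31.  30.]
LP -90 [ -43.   39.   63.  131.  -54.   44. -121.]
LT 92.6 [-41.  26.  15. 122. -12.  33. -15.]
LT -87.39999999999998 [-13.  27. -19. 120.  15.  35. 139.]
SP 90 [-27.  25.  17. 129. -15.  28.   2.]
SP -90 [ 38.  44. -68. 126.  56.  51. 114.]
ST 82.9 [-36.  36.  18. 105. -16.  41. -17.]
ST -97.10000000000002 [-10.  36. -18. 104.  16.  42. 136.]
LPup 90 [-27.  15.  36. 126. -14.  42.  18.]
LPup -90 [ -48.   24.   65.  127.  -31.   46. -143.]
tongs 16.7 [  6.  34.  34. 114. -29.  40. -15.]
tongs -163.3 [ 50.  32. -25. 112.  20.  40. 119.]
cact 0 [-26.  32.  33. 116. -27.  39. -66.]
cact -180 [ -8.  29.   9. 115.  -7.  37.  95.]
cact2 0 [-34.  24.  42. 112. -21.  51. -71.]
cact2 -180 [-15.  20.  17. 111.  -7.  50.  96.]
```

Run:
```python
from h import *
def st(l):
    o=observe();print(l,round(o['time'],2),o['ee_pos'].round(4) if hasattr(o['ee_pos'],'round') else o['ee_pos'],round(o['opening'],3),np.round(o['ft_force'],1))
move_to([*LP,.15+G],dn(90));st("above")
movel([*LP,.045+G],.15);st("down")
command_gripper(0.0);st("grip")
movel([*LP,.14+G],.2);st("up")
p=snapshot("scene");cv2.imwrite("pics/c1.png",p["color"][:,:,::-1])
```

```text
above 3.95 [ 0.437  -0.0685  0.314 ] 0.997 [-0.3  0.7 -0.8]
down 4.8 [ 0.4369 -0.0695  0.2094] 0.995 [-0.4  0.   0.5]
grip 5.48 [ 0.4365 -0.0694  0.2092] 0.622 [-0.3  0.7  3.3]
up 6.11 [ 0.436  -0.0691  0.3034] 0.615 [-0.   0.9 -1.6]
```

View pics/c1.png

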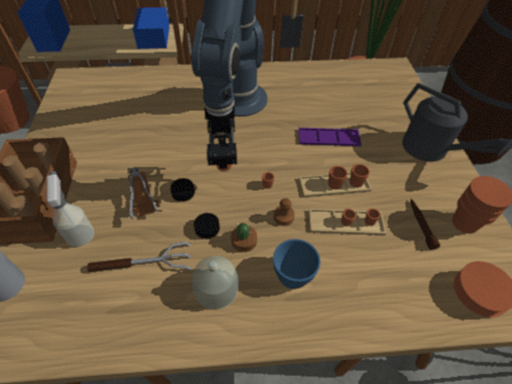

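The large pot is lifted at (224,165), held at its rim with a 53.5 mm opening. Placing it now, then moving the small pot.

```bash
python3 - <<'E'
from h import *
def st(l):
    o=observe();print(l,round(o['time'],2),np.round(o['ee_pos'],4),round(o['opening'],3),np.round(o['ft_force'],1))
move_to([*LT,.14+G],dn(92.6));st("above")
movel([*LT,.0515+G],.12);st("down")
command_gripper(0.85);st("rel")
movel([*LT,.14+G],.2)
move_to([*SP,.14+G],dn(90));st("SP above")
p=snapshot("scene");cv2.imwrite("pics/c2.png",p["color"][:,:,::-1])
movel([*SP,.035+G],.15);st("down")
command_gripper(0.0);st("grip")
movel([*SP,.12+G],.2);st("up")
p=snapshot("side");cv2.imwrite("pics/c3.png",p["color"][:,:,::-1])
E
python3 -c "
import cv2,numpy as np
a=cv2.imread('pics/c2.png');b=cv2.imread('pics/c3.png')
cv2.imwrite('pics/c23.png',np.hstack([cv2.resize(a[120:270,200:400],(400,300)),cv2.resize(b[90:240,150:350],(400,300))]))"
```

```text
above 7.22 [0.4568 0.2009 0.3036] 0.618 [-0.5  0.2 -0.9]
down 8.11 [0.457  0.2022 0.2157] 0.613 [ 0.9  0.2 -1.5]
rel 8.79 [0.4566 0.2026 0.2155] 0.849 [-1.  -0.6 -1. ]
SP above 10.01 [0.4392 0.0603 0.3031] 0.852 [-0.   0.2  0.1]
down 10.91 [0.4399 0.061  0.1994] 0.851 [-0.3 -1.  -0. ]
grip 11.63 [0.4395 0.0607 0.1991] 0.418 [-0.5  0.3  2.6]
up 12.21 [0.439  0.0609 0.2836] 0.423 [-0.2  0.4 -0.8]
```

View pics/c23.png

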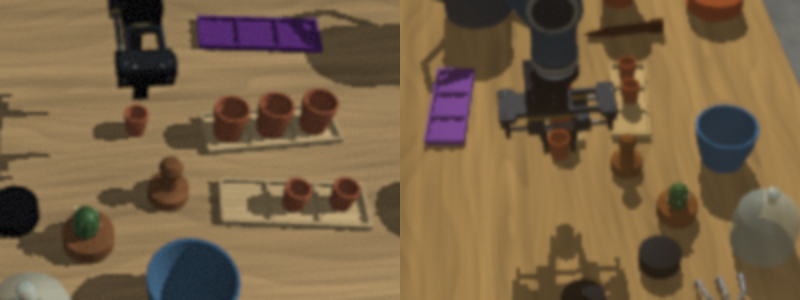

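The large pot stands in its row at crop (230,120), and the small pot hangs in the gripper at (560,140). Placing the small one, then taking a wrist look over the tongs.

```bash
python3 - <<'E'
from h import *
def st(l):
    o=observe();print(l,round(o['time'],2),np.round(o['ee_pos'],4),round(o['opening'],3),np.round(o['ft_force'],1))
move_to([*ST,.13+G],dn(82.9));st("above")
movel([*ST,.0415+G],.12);st("down")
command_gripper(0.65);st("rel")
movel([*ST,.16+G],.25)
move_to([.455,-.3225,.22+G],dn(16.7));st("tongs above")
for n in ["scene","wrist","side"]:
    p=snapshot(n);cv2.imwrite(f"pics/d_{n}.png",p["color"][:,:,::-1])
    np.savez(f"d_{n}.npz",**{k:p[k] for k in ("color","depth","fovy","cx","cy","R","t")})
    if n=="scene":
        W=cloud(p)
        for l in ["pot_small","pot_large"]:
            for r in cut_out(l,p):
                P=W[r["mask"]];P=P[~np.isnan(P[:,0])];print(l,round(r["conf"],2),np.percentile(P,3,0).round(3),np.percentile(P,97,0).round(3))
E
python3 -c "
import cv2,numpy as np
a=cv2.imread('pics/d_scene.png');b=cv2.imread('pics/d_wrist.png')
cv2.imwrite('pics/d1.png',np.hstack([cv2.resize(a[120:270,200:400],(400,300)),cv2.resize(b,(400,300))]))"
```

```text
above 13.1 [0.5862 0.2057 0.2928] 0.423 [-0.5 -0.8 -0.4]
down 13.99 [0.5872 0.2072 0.2058] 0.425 [ 0.2  0.4 -0.3]
rel 14.67 [0.587  0.2075 0.2055] 0.644 [-0.2  0.5  0.2]
tongs above 17.27 [ 0.4562 -0.3213  0.3836] 0.651 [-0.3  0.4 -0.6]
pot_small 0.74 [0.571 0.191 0.011] [0.606 0.224 0.048]
pot_large 0.84 [0.434 0.179 0.013] [0.484 0.225 0.064]
```

View pics/d1.png

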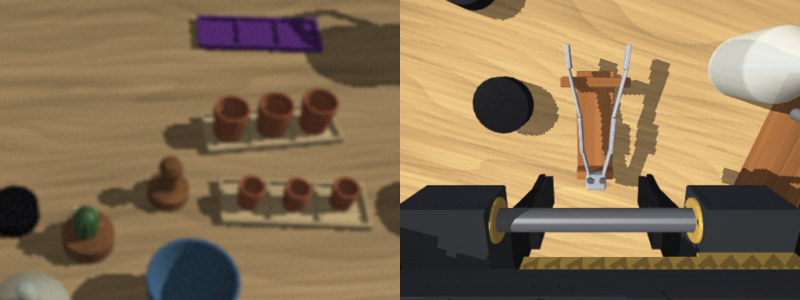

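Both pots stand in the free cells, at crop (230,118) and (250,190). The wrist view shows the tongs from hub (595,182) to jaw tips (567,45) and (627,45). Fitting their pose.

```bash
cat > fit.py <<'E'
from h import *
from scipy.optimize import least_squares
from scipy.spatial import cKDTree
def model():
    # top outline of open tongs (local x,y): straight pieces of arms, symmetric
    pts=[]
    for s in (1,-1):
        for a,b in [((-75,12),(-53,12)),((-53,11),(-22,19)),((-22,19),(22,20)),((22,20),(77,33.5)),((77,33.5),(103,33.5))]:
            a=np.array(a,float);b=np.array(b,float);k=int(np.hypot(*(b-a)))
            for t in np.linspace(0,1,k): q=a+t*(b-a);pts.append((q[0],s*q[1]))
    for y in range(-12,13): pts+= [(-75,y),(-64,y),(-53,y)]
    return np.array(pts)/1000
M=model()
def fit(P,g):
    def loc(q): 
        c,s=np.cos(q[2]),np.sin(q[2]);d=P[:,:2]-q[:2]
        return np.c_[d@[c,s],d@[-s,c]]
    def world(q):
        c,s=np.cos(q[2]),np.sin(q[2]);return M@np.array([[c,s],[-s,c]])+q[:2]
    t2=cKDTree(P[:,:2])
    tm=cKDTree(M)
    f=lambda q:np.r_[tm.query(loc(q))[0],0.5*t2.query(world(q))[0]]
    r=least_squares(f,g,loss="soft_l1",f_scale=.003,x_scale=[.001,.001,.01],diff_step=1e-3)
    L=loc(r.x);return r.x,L,np.sqrt(np.mean(f(r.x)**2))
E
python3 - <<'E'
from fit import *
for n in ["wrist","scene","side"]:
    fn = "d_wrist.npz" if n=="wrist" else n+".npz"
    p=np.load(fn);W=cloud(p).reshape(-1,3)
    P=W[(W[:,0]>.37)&(W[:,0]<.58)&(W[:,1]>-.38)&(W[:,1]<-.245)&(W[:,2]>.042)&(W[:,2]<.066)]
    q,L,e=fit(P,[.456,-.3225,np.radians(16.7)])
    print(n,len(P),q[:2].round(4),np.degrees(q[2]).round(2),"rms",e.round(4),"x",np.percentile(L[:,0],[0,1,99,100]).round(3))
    for a,b in [(-.075,-.055),(-.02,0),(0,.02),(.08,.1)]:
        k=L[(L[:,0]>a)&(L[:,0]<b)];print("  ",a,len(k),k[:,1].min().round(4),k[:,1].max().round(4),k[:,2:] if 0 else "")
    z=P[(abs(L[:,0])<.02)][:,2];print("  plate top",np.percentile(z,[50,95]).round(4))
E
```

```text
wrist 2221 [ 0.458  -0.3224] 16.21 rms 0.0017 x [-0.075 -0.074  0.1    0.102]
   -0.075 483 -0.0126 0.013 
   -0.02 225 -0.0209 0.021 
   0 232 -0.0222 0.0218 
   0.08 335 -0.0372 0.037 
  plate top [0.0588 0.0602]
scene 222 [ 0.4579 -0.323 ] 16.16 rms 0.0013 x [-0.077 -0.075  0.102  0.104]
   -0.075 46 -0.0126 0.013 
   -0.02 16 -0.0202 0.0205 
   0 22 -0.0221 0.0209 
   0.08 29 -0.0367 0.0361 
  plate top [0.0582 0.0612]
side 384 [ 0.4586 -0.3241] 16.05 rms 0.0013 x [-0.076 -0.075  0.1    0.101]
   -0.075 67 -0.0125 0.0127 
   -0.02 55 -0.0209 0.0219 
   0 54 -0.0223 0.0237 
   0.08 38 -0.0366 0.0376 
  plate top [0.0542 0.0609]
```

All three views agree: origin (0.458, -0.323), yaw 16.15°. The widths also match the given sizes. Gripping lightly.

```bash
python3 - <<'E'
from fit import *
def st(l):
    o=observe();print(l,round(o['time'],2),np.round(o['ee_pos'],4),np.round(o['tool_rot'],1),round(o['opening'],3),np.round(o['ft_force'],1))
T=(.458,-.323)
command_gripper(0.85)
move_to([*T,.12+G],dn(16.15));st("above")
movel([*T,.047+G],.1);st("down")
command_gripper(0.455);st("grip")
movel([*T,.067+G],.06);st("up")
pause(.3)
for n in ["side","wrist","scene"]:
    p=snapshot(n);W=cloud(p);cv2.imwrite(f"pics/e_{n}.png",p["color"][:,:,::-1]);W=W.reshape(-1,3)
    for l in ["tongs"]:
        for r in cut_out(l,p): 
            P=W[r["mask"].ravel()];P=P[(P[:,2]>.058)];print(n,r["conf"],len(P),np.nanpercentile(P,2,0).round(3),np.nanpercentile(P,98,0).round(3))
st("now")
E
python3 -c "
import cv2,numpy as np
a=cv2.imread('pics/e_side.png');b=cv2.imread('pics/e_wrist.png')
cv2.imwrite('pics/e1.png',np.hstack([cv2.resize(a[210:330,180:340],(400,300)),cv2.resize(b,(400,300))]))"
```

```text
above 18.65 [ 0.458  -0.3236  0.2845] [180.    0.   16.1] 0.852 [0.5 0.2 1.3]
down 19.53 [ 0.4581 -0.3234  0.2114] [180.   -0.   16.1] 0.849 [-0.7 -1.1  0.5]
grip 20.39 [ 0.4582 -0.3228  0.2111] [-180.    -0.    16.2] 0.46 [-0.4  2.4  2.2]
up 20.88 [ 0.458  -0.3231  0.2314] [180.   -0.   16.2] 0.455 [ 0.1  0.2 -1.3]
side 0.85 266 [ 0.386 -0.356  0.059] [ 0.557 -0.27   0.129]
wrist 0.92 8395 [ 0.424 -0.345  0.059] [ 0.561 -0.267  0.079]
scene 0.73 126 [ 0.623 -0.043  0.059] [ 0.651 -0.011  0.075]
scene 0.65 102 [ 0.404 -0.347  0.059] [ 0.563 -0.268  0.081]
now 21.48 [ 0.458 -0.323  0.231] [-180.     0.    16.1] 0.458 [ 0.1 -0.2 -1.6]
```

View pics/e1.png

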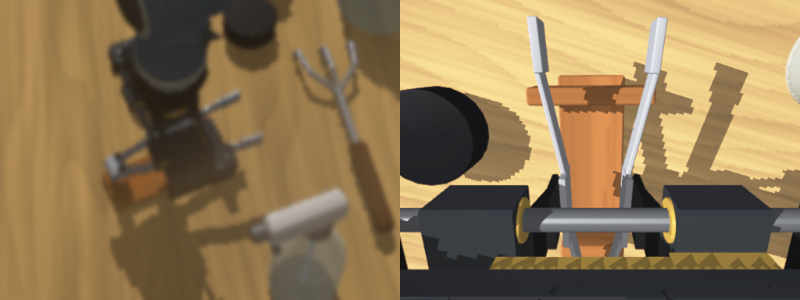

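The tongs are held off the rest with their jaws open (wrist tips at (532,20) and (657,22)), and the force shows about 1.4 N of weight. I'll hover over the cactus and measure the jaws before descending.

```bash
python3 - <<'E'
from fit import *
def st(l):
    o=observe();print(l,round(o['time'],2),np.round(o['ee_pos'],4),np.round(o['tool_rot'],1),round(o['opening'],3),np.round(o['ft_force'],1))
T=(.458,-.323)
movel([*T,.16+G],.15);st("up")
move_to([.545,-.0265,.16+G],dn(0));pause(.2);st("hover")
for n in ["side","wrist","scene"]:
    p=snapshot(n);cv2.imwrite(f"pics/f_{n}.png",p["color"][:,:,::-1])
    np.savez(f"f_{n}.npz",**{k:p[k] for k in ("color","depth","fovy","cx","cy","R","t")})
    W=cloud(p).reshape(-1,3);P=W[(W[:,0]>.575)&(W[:,0]<.7)&(abs(W[:,1]+.0265)<.06)&(W[:,2]>.12)&(W[:,2]<.2)]
    if len(P):
        F=P[P[:,0]>.605]; l=F[F[:,1]>-.0265];r=F[F[:,1]<-.0265]
        print(n,len(P),"xmax",P[:,0].max().round(4))
        for nm,a in (("L",l),("R",r)):
            if len(a): print(nm,len(a),"y",np.percentile(a[:,1],[2,50,98]).round(4),"z",np.percentile(a[:,2],[2,50,98]).round(4),"xmax",np.percentile(a[:,0],98).round(4))
E
python3 -c "
import cv2,numpy as np
a=cv2.imread('pics/f_scene.png');b=cv2.imread('pics/f_wrist.png')
cv2.imwrite('pics/f1.png',np.hstack([cv2.resize(a[160:280,160:320],(400,300)),cv2.resize(b,(400,300))]))"
```

```text
up 22.24 [ 0.4578 -0.3225  0.3233] [-179.9    0.    16.2] 0.454 [-0.7  0.3 -0.8]
hover 23.62 [ 0.5448 -0.0281  0.3242] [180.   -0.   -0.2] 0.455 [-0.3  0.9 -0.3]
side 124 xmax 0.6475
L 54 y [-0.0052 -0.0014  0.0022] z [0.1485 0.161  0.1684] xmax 0.6463
R 59 y [-0.0654 -0.0614 -0.0568] z [0.1493 0.1602 0.1702] xmax 0.646
wrist 5840 xmax 0.647
L 1995 y [-0.0028 -0.0006  0.0034] z [0.1508 0.1656 0.1683] xmax 0.6459
R 1994 y [-0.0618 -0.0576 -0.055 ] z [0.1507 0.1657 0.1683] xmax 0.6453
scene 130 xmax 0.6475
L 40 y [-0.0022  0.0002  0.0031] z [0.151  0.1648 0.1681] xmax 0.6474
R 43 y [-0.0626 -0.0591 -0.0561] z [0.1521 0.1649 0.169 ] xmax 0.647
```

View pics/f1.png

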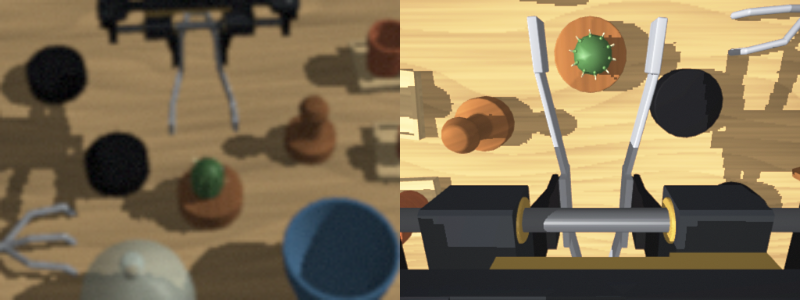

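Run:
```python
from h import *
from scipy.optimize import least_squares
p=np.load("f_wrist.npz");W=cloud(p).reshape(-1,3);C=p["color"].reshape(-1,3).astype(int)
k=(C[:,1]>C[:,0]+15)&(C[:,1]>C[:,2]+15)&(np.hypot(W[:,0]-.635,W[:,1]+.0265)<.04)
P=W[k];print(len(P),np.percentile(P,[1,50,99],axis=0).round(4))
b=W[(abs(W[:,2]-.03)<.003)&(np.hypot(W[:,0]-.635,W[:,1]+.025)<.05)]
print("block top",np.percentile(b,[1,99],axis=0).round(4),(np.percentile(b,1,0)+np.percentile(b,99,0))/2)
print("jaw mid y by slices")
J=W[(W[:,0]>.615)&(W[:,0]<.7)&(abs(W[:,1]+.0265)<.06)&(W[:,2]>.162)&(W[:,2]<.2)]
l=J[J[:,1]>-.03];r=J[J[:,1]<-.03];print(np.percentile(l[:,1],[2,98]),np.percentile(r[:,1],[2,98]))
# sphere/barrel fit top
Q=P[(P[:,2]>.062)]
s=least_squares(lambda q:np.sqrt((Q[:,0]-q[0])**2+(Q[:,1]-q[1])**2+(Q[:,2]-q[2])**2)-q[3],[.635,-.0265,.055,.018],loss="soft_l1",f_scale=.001).x;print(s.round(4))
```

```text
1930 [[ 0.6193 -0.0408  0.0619]
 [ 0.6343 -0.0257  0.0706]
 [ 0.6491 -0.0105  0.0747]]
block top [[ 0.6011 -0.0567  0.0283]
 [ 0.6687  0.0106  0.0319]] [ 0.63490071 -0.0230522   0.03008387]
jaw mid y by slices
[-0.00197354  0.00360476] [-0.06198128 -0.05604702]
[ 0.6342 -0.0259  0.0564  0.0182]
```

The jaw top is at 0.1665, so the tongs are level. The inner gap is about 54 mm and the jaw centre sits 1 mm to -y of the TCP. The cactus is at (0.6345, -0.026). Descending with a correction.

```bash
python3 - <<'E'
from fit import *
def st(l):
    o=observe();print(l,round(o['time'],2),np.round(o['ee_pos'],4),np.round(o['tool_rot'],1),round(o['opening'],3),np.round(o['ft_force'],1))
movel([.545,-.025,.16+G],.05);pause(.2);st("hover")
movel([.545,-.025,.053+G],.06);pause(.3);st("down")
for n in ["wrist","scene"]:
    p=snapshot(n);cv2.imwrite(f"pics/g_{n}.png",p["color"][:,:,::-1])
E
python3 -c "
import cv2,numpy as np
a=cv2.imread('pics/g_scene.png');b=cv2.imread('pics/g_wrist.png')
cv2.imwrite('pics/g1.png',np.hstack([cv2.resize(a[160:280,160:320],(400,300)),cv2.resize(b,(400,300))]))"
```

```text
hover 24.23 [ 0.545  -0.0249  0.324 ] [180.   0.   0.] 0.453 [ 0.6  0.5 -1.3]
down 26.46 [ 0.545  -0.025   0.2171] [-180.   -0.    0.] 0.454 [-0.  -0.7 -0.8]
```

View pics/g1.png

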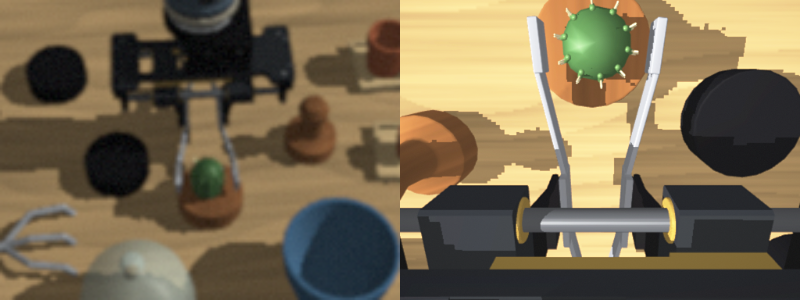

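The cactus stands centred between the open jaws, at (598,42) in the wrist view. Closing on it and lifting.

```bash
python3 - <<'E'
from fit import *
def st(l):
    o=observe();print(l,round(o['time'],2),np.round(o['ee_pos'],4),np.round(o['tool_rot'],1),round(o['opening'],3),np.round(o['ft_force'],1))
command_gripper(0.0);pause(.3);st("squeeze")
movel([.545,-.025,.073+G],.05);st("up1")
movel([.545,-.025,.155+G],.08);pause(.4);st("up2")
for n in ["wrist","scene","side"]:
    p=snapshot(n);cv2.imwrite(f"pics/h_{n}.png",p["color"][:,:,::-1])
    W=cloud(p)
    for l in ["cactus","pot_small","pot_large"]:
        for r in cut_out(l,p)[:2]:
            P=W[r["mask"]];P=P[~np.isnan(P[:,0])];
            if len(P):print(n,l,round(r["conf"],2),np.percentile(P,3,0).round(3),np.percentile(P,97,0).round(3))
E
python3 -c "
import cv2,numpy as np
a=cv2.imread('pics/h_scene.png');b=cv2.imread('pics/h_wrist.png');c=cv2.imread('pics/h_side.png')
cv2.imwrite('pics/h1.png',np.vstack([np.hstack([cv2.resize(a[120:270,180:380],(400,290)),cv2.resize(b,(400,290))]),np.hstack([cv2.resize(c[90:270,180:420],(400,290)),cv2.resize(a[160:280,160:320],(400,290))])]))"
```

```text
squeeze 27.22 [ 0.545 -0.025  0.217] [-180.    0.    0.] 0.348 [ 0.2  0.  -1.8]
up1 27.77 [ 0.545  -0.0249  0.2372] [-180.   -0.    0.] 0.352 [-0.2  0.1 -1.9]
up2 29.34 [ 0.545  -0.025   0.3189] [180.   0.  -0.] 0.348 [-0.6 -0.1 -1.5]
wrist cactus 0.96 [ 0.619 -0.04   0.163] [ 0.648 -0.012  0.176]
wrist pot_large 0.8 [0.443 0.177 0.007] [0.48  0.206 0.062]
wrist pot_large 0.48 [0.419 0.167 0.002] [0.494 0.208 0.013]
scene cactus 0.74 [ 0.627 -0.04   0.142] [ 0.652 -0.012  0.176]
scene cactus 0.69 [ 0.583 -0.012  0.149] [ 0.648 -0.006  0.163]
scene pot_small 0.51 [0.573 0.191 0.009] [0.607 0.223 0.048]
scene pot_large 0.66 [0.692 0.048 0.002] [0.799 0.148 0.086]
scene pot_large 0.56 [0.433 0.178 0.005] [0.483 0.227 0.063]
side cactus 0.58 [ 0.618 -0.042  0.099] [0.66  0.05  0.176]
side pot_large 0.47 [0.434 0.176 0.009] [0.48  0.229 0.064]
```

View pics/h1.png

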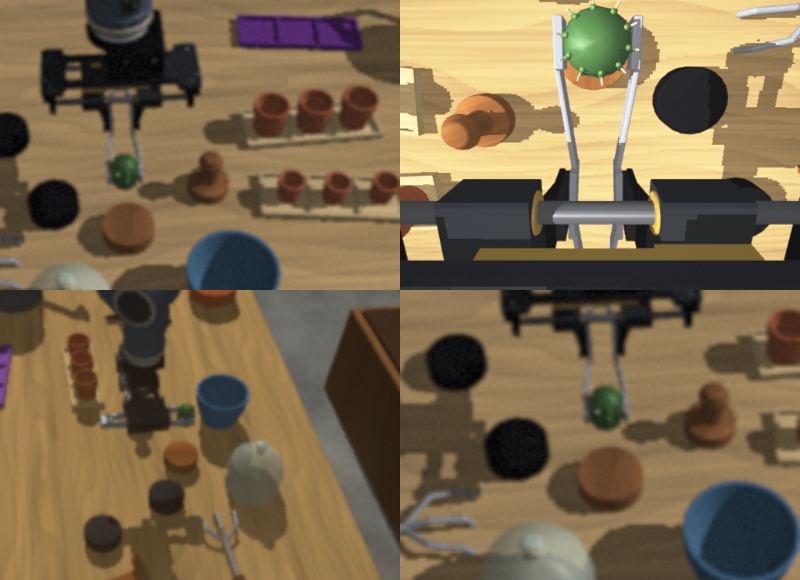

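The cactus is up in the jaws, with its top at 0.176 m and so its foot at about 0.132 m. The block below is empty and both pots stand in their rows. Handing in.

Run:
```python
from cell import *
o=observe();print(o['time'],o['opening']);print(job_done())
```

```text
29.9417 0.34400026080391405
the job is handed in; nothing more can be done
None
```

I finished the job and handed it in at about 30 s of the 67 s allowed; the hand-in reports no verdict. Both loose pots stand in the free cells of their own rows, and the cactus is held up in the tongs.

- **Pots:** the last scene view shows the large pot centred near (0.458, 0.203), against a target of (0.457, 0.203). The small pot is near (0.590, 0.207), against (0.587, 0.2075). Both are upright and released.
- **Tongs and cactus:** I carried the tongs with the jaws open and closed them on the cactus centred between the pads. I then lifted it straight up by about 102 mm. The cactus foot is now about 132 mm above the bench. The grip stopped at about 30 mm over the plates, against the 31 mm expected when the jaws close on the cactus. The force reading showed no unexpected load.
- **Disagreements:** the networks gave some wrong labels, such as "tongs" on a tray, "cactus" on a pot and "pot_large" on the blue pot. They also marked the black and purple look-alikes. I rejected these against the pictures and the given sizes. In the final views nothing else appears to have moved, though I judged that by eye and did not measure it.

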